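# Find the socket for the tool-rest clamp nut

## Task

Find the socket that fits the hex nut on the lathe's green-grey tool-rest base (not the spare nuts on the wooden block): try the sockets on it one after another, smallest first, then the middle one, then the largest, until one goes down over the nut. Finish while holding that socket, fully home on the nut and upright, the gripper still closed on it: do not let go. Leave the other two sockets standing upright on the bench, mouth down, and the bowl, the T-shaped rest and the mallet head where they are.

Things in the scene. Friction and masses are not known exactly. Their poses are not given: they have to be found in the camera images.
- socket_small: smallest of three loose steel hex sockets, 80 mm tall, mouth down on the bench. Hex bell 37 mm across flats, 40 tall; above it a solid hex drive end to grip, 26 across flats, 40 tall, black square on top. Hex bore for a 24 mm nut: 27 across flats, 30 deep, walls 5. Origin: centre of the mouth, z up; flats of bell, bore and drive end face +-x and every 60 deg. 0.17 to 0.4 kg
- socket_medium: middle one of three loose steel hex sockets, 80 mm tall, mouth down on the bench. Hex bell 43 mm across flats, 40 tall; above it a solid hex drive end to grip, 26 across flats, 40 tall, black square on top. Hex bore for a 30 mm nut: 33 across flats, 30 deep, walls 5. Origin: centre of the mouth, z up; flats of bell, bore and drive end face +-x and every 60 deg. 0.17 to 0.4 kg
- socket_large: largest of three loose steel hex sockets, 80 mm tall, mouth down on the bench. Hex bell 49 mm across flats, 40 tall; above it a solid hex drive end to grip, 26 across flats, 40 tall, black square on top. Hex bore for a 36 mm nut: 39 across flats, 30 deep, walls 5. Origin: centre of the mouth, z up; flats of bell, bore and drive end face +-x and every 60 deg. 0.17 to 0.4 kg
- clamp_seat (a point): point on the tool-rest base, 30 mm above the bench; the nut whose origin is here is the one to fit. A fitting socket goes home with its mouth on the washer, 3 mm above here; one too small, or over 8 deg off in yaw (modulo 60), stops 12 mm or more higher; one too big drops over and spins loose
- base_collar (a point): top of the round collar (48 mm wide, 64 mm above the bench) of the fixed green-grey tool-rest base, 105 mm from clamp_seat along x. The base is a slab 210 x 80 x 30 mm along the point's x, from 75 mm behind clamp_seat to 135 mm ahead of it; a thin lever, 54 mm high, sticks out of the collar 52 mm to +y
- nut_a: dark steel hex nut, fixed, on a washer 62 mm wide, 3 thick. nut_a, b, c are 24, 30 and 36 mm across flats; which is which is not told; any may be on the clamp. Origin: centre of the washer's underside, z up; flats face +-x and every 60 deg. Nut top 23 mm above it, the upper 4 mm chamfered by 3.5; a 15 mm stud ends at 26
- nut_b: dark steel hex nut, fixed, as nut_a; its size (24, 30 or 36 mm) is not told. Origin: centre of its washer's underside, z up, flats face +-x and every 60 deg
- nut_c: dark steel hex nut, fixed, as nut_a; its size (24, 30 or 36 mm) is not told. Origin: centre of its washer's underside, z up, flats face +-x and every 60 deg
- spare_block: fixed dark wood block 160 x 75 x 30 mm (long along its x) with the two spare nuts 40 mm either side of its middle; not part of the job. Origin: centre of its underside
- turned_bowl: loose turned wooden bowl, 120 mm wide, 50 mm tall, origin centre of the underside. Bystander: leave in place
- t_rest: loose T-shaped steel tool rest lying flat: bar 200 mm along its y, 22 mm wide, stem 98 mm long along its +x, under 25 mm high; origin under the middle of the bar. Bystander: leave in place
- mallet_head: loose turned dark wood mallet head, 76 mm thick, 75 mm tall, standing; origin centre of the underside. Bystander: leave in place
Not all that is in view belongs to the job. What is shaped like the socket_large but purple is not meant.

How it is judged:
On the way, in this order (a step that is already met when the one before it is completed fails the run):
1. the smallest socket is tried on the clamp nut (horizontal distance between socket_small and clamp_seat below 0.008 m and z of socket_small in the frame of clamp_seat below 0.028 m).
2. it is fully home if the nut is its size; if not, the middle socket is tried on the clamp nut (((horizontal distance between nut_b and clamp_seat below 0.012 m and z of socket_small in the frame of nut_b below 0.0075 m and horizontal distance between socket_small and nut_b below 0.005 m) or (not (horizontal distance between nut_b and clamp_seat below 0.012 m) and (horizontal distance between socket_medium and clamp_seat below 0.008 m and z of socket_medium in the frame of clamp_seat below 0.028 m)))).
At the end, for the whole second after the job is handed in: Socket of the clamp nut's size on that nut: axes within 5 mm, mouth at most 4.5 mm above the washer's top, tilt under 0.1 rad, still, gripped by the fingers (over 3 N). The other two stand on the bench (mouth under 6 mm up, tilt under 0.1 rad), not held (((horizontal distance between nut_b and clamp_seat below 0.012 m and horizontal distance between socket_small and nut_b below 0.005 m and z of socket_small in the frame of nut_b below 0.0075 m and angle between each of socket_small, socket_medium, socket_large's own z axis and vertical below 0.1 rad and contact force between the fingers and socket_small above 3 N and linear speed of socket_small below 0.02 m/s and height (world z) of each of socket_medium, socket_large below 0.006 m and contact force between the fingers and socket_medium below 0.5 N and contact force between the fingers and socket_large below 0.5 N) or (horizontal distance between nut_a and clamp_seat below 0.012 m and horizontal distance between socket_medium and nut_a below 0.005 m and z of socket_medium in the frame of nut_a below 0.0075 m and angle between each of socket_medium, socket_small, socket_large's own z axis and vertical below 0.1 rad and contact force between the fingers and socket_medium above 3 N and linear speed of socket_medium below 0.02 m/s and height (world z) of each of socket_small, socket_large below 0.006 m and contact force between the fingers and socket_small below 0.5 N and contact force between the fingers and socket_large below 0.5 N) or (horizontal distance between nut_c and clamp_seat below 0.012 m and horizontal distance between socket_large and nut_c below 0.005 m and z of socket_large in the frame of nut_c below 0.0075 m and angle between each of socket_large, socket_small, socket_medium's own z axis and vertical below 0.1 rad and contact force between the fingers and socket_large above 3 N and linear speed of socket_large below 0.02 m/s and height (world z) of each of socket_small, socket_medium below 0.006 m and contact force between the fingers and socket_small below 0.5 N and contact force between the fingers and socket_medium below 0.5 N))); the arm keeps its last pose, push and grip.
It fails at once if the bowl is moved more than 40 mm (distance of turned_bowl from where it was at the start of the episode above 0.04 m).
It fails at once if the T-shaped rest is moved more than 40 mm (distance of t_rest from where it was at the start of the episode above 0.04 m).
It fails at once if the mallet head is moved more than 40 mm (distance of mallet_head from where it was at the start of the episode above 0.04 m).
It also fails if it takes over 72 s, if anything falls off the work surface, if the arm or the gripper's body presses on something with over 40 N, if the wrist force passes 120 N, or if a joint passes its speed limit or range.

## Robot

A 6-joint arm with a two-finger parallel gripper is mounted at the origin on the work surface. World frame = base frame: x ahead of the robot, y to its left, z up, the work surface at z = 0. Lengths are in m, angles in rad, forces in N, time in s.
With the tool pointing down it reaches from about 0.325 to 0.925 m from the base axis. Payload 3.1 kg.
Tool frame: the origin (TCP) lies where the fingers leave the gripper's body, on its centre line; the fingertips stand 73 mm ahead of it and the grasp point (between the pads) lies 54 mm ahead of it; z points along the fingers, y is the direction in which the jaws open and shut (so a half turn about z gives the same grasp; the last joint's range is limited). The gripper opens to 85 mm and grips with 20 to 120 N. Pads are 22 mm wide; open, the fingers measure 114 mm over their backs; the gripper's body (76 mm by 85 mm) begins 54 mm behind the grasp point. The pads swing forward as they close: fully open they stand 13 mm farther back than shut.
Start: joints at [1.135, 0.217, 1.613, -0, 1.311, -0.112], TCP at [0.199, 0.593, 0.304] pointing down, gripper open.
Joint ranges: [-2.75, 2.75], [-0.78, 2.1], [0.31, 2.55], [-1.13, 4.27], [0.13, 2.63], [-2.58, 2.58]. Speed limits (rad/s): [2.79, 2.79, 3.14, 3.14, 3.14, 3.14].

## Interface

Orientations are given as a 3x3 rotation matrix whose columns are the frame's x, y, z axes.
In Python, from workcell import ctrl gives the robot as it stands.
- The arm moves only by the tool apply_moves, never from a script. Its argument "series" is a list that holds one entry, the list of rows, each a list of 5 numbers: the closure, from 0 (fully open) to 1 (shut), then the shift along the tool's x, y, z in mm, then the turn about the tool's z in rad. A call has 1 to 5 rows; each row is the pose to reach, as a shift and turn from the pose commanded when the call began, along the tool's axes at that moment; what a row does not reach only later rows make up. A row lasts 1/12 s, in which the tool goes at most 41.7 mm and 7.16 degrees, less where a joint would pass 70% of its speed; a pose out of reach is approached as far as the arm can. A call with a gripper value outside its range is refused whole. The fingers move at their own pace and stop on an object; "grip_force" is the grip in N (left out, the last holds). Time passes only in rows, so rows that repeat a pose let the fingers close. It gives the time, the measured TCP pose, the force and the opening at its end, in the units of the state.
- ctrl.state(): the state, without advancing time (a new reading comes with each control period).
- ctrl.grab_frame(name): name is "scene" or "top" or "wrist"; returns the picture (420x560x3 uint8, red, green, blue); there is no depth.
- ctrl.calibration(name): a dict with "fx", "fy", "cx", "cy" (pixels), "dist_coeffs" ([k1, k2, p1, p2, k3] as OpenCV has them; the pictures are not rectified), "rvec" (rotation vector, rad) and "tvec" (3), from world to camera coordinates, as OpenCV has them; the wrist camera has in their place "T_tool_cam" (4x4, takes a point from camera to tool coordinates, whose origin is the TCP and whose axes are the flange's). Camera axes: x right, y down, z forward; pixel columns grow to the right and rows downward; lengths in m; the calibration is good to about 2 mm. A picture is of the moment at which its call begins: read the wrist's pose just before it. calibration takes no time and is no camera call.
- ctrl.hand_in(): hands the job in, once; it reports no verdict.
The state is a dict: "t": time; "joint_pos": joint angles; "qd": joint speeds; "effort": joint torques, N m; "tcp_pos": TCP position; "tool_rot": TCP orientation; "force": force on the tool from outside, world axes, zero at the start; "moment": the same for the moment, N m; "finger_gap": finger opening in m.
Only numpy, scipy, OpenCV 4.12 (cv2) and the standard library are available. Lean on these libraries where they do the work, as an engineer would, in place of code of your own. Each camera call takes 0.05 s, during which the arm holds its last target. There are 200 camera calls.

## Working session

There is one attempt and no reset: what is moved stays moved. The work goes in short steps, Python scripts to look and compute and a tool call to move; the robot and the scene stay as the last step left them, time stands still between calls to the robot, and variables do not carry over. Pictures are saved under pics/ and viewed, about 8 in all and at most 12, crops included, and the job is handed in when it is done.

Besides the shell and the picture viewer there is one more tool, called as name(argument=value, ...), one argument or row to a line, values as JSON. apply_moves: Moves the arm, as the interface text tells. Its arguments: {"type":"object","properties":{"series":{"type":"array"},"grip_force":{"type":"number"}},"required":["series"]}

```bash
mkdir -p pics; cat > h.py <<'E'
import numpy as np, cv2
from workcell import ctrl
def cam(name):
    c=ctrl.calibration(name); K=np.array([[c['fx'],0,c['cx']],[0,c['fy'],c['cy']],[0,0,1.]]); d=np.array(c['dist_coeffs'])
    if name=='wrist':
        s=ctrl.state(); T=np.eye(4); T[:3,:3]=s['tool_rot']; T[:3,3]=s['tcp_pos']
        W=np.linalg.inv(T@np.array(c['T_tool_cam'])); return K,d,W[:3,:3],W[:3,3]
    return K,d,cv2.Rodrigues(np.array(c['rvec'],float))[0],np.array(c['tvec'],float).ravel()
def back(C,uv,z):
    K,d,R,t=C; p=cv2.undistortPoints(np.array(uv,float).reshape(-1,1,2),K,d).reshape(-1,2)
    r=np.c_[p,np.ones(len(p))]@R; o=-R.T@t
    return o+r*((z-o[2])/r[:,2])[:,None]
def proj(C,P):
    K,d,R,t=C; return cv2.projectPoints(np.array(P,float).reshape(-1,1,3),cv2.Rodrigues(R)[0],t,K,d)[0].reshape(-1,2)
def save(img,fn,box=None,s=1):
    if box: img=img[box[1]:box[3],box[0]:box[2]]
    cv2.imwrite('pics/'+fn,cv2.resize(img,None,fx=s,fy=s,interpolation=cv2.INTER_CUBIC)[:,:,::-1])
E
python3 - <<'E'
from h import *
for n in('top','scene'):
    f=ctrl.grab_frame(n); np.save(n+'.npy',f); C=cam(n); print(n,-C[2].T@C[3],C[0][0,0])
    save(f,n+'.png',s=1.42)
s=ctrl.state();print(s['tool_rot'],s['t'],s['force'],s['finger_gap']); print(ctrl.calibration('wrist'))
E
```

```text
top [0.29848838 0.03317897 1.5113332 ] 522.595134442823
scene [1.41704042 0.29550587 0.66467108] 412.7356955371408
[[-9.48038190e-01  3.18155275e-01 -9.00433449e-04]
 [ 3.18156467e-01  9.48036185e-01 -1.96345414e-03]
 [ 2.28960200e-04 -2.14790823e-03 -9.99997667e-01]] 0.1 [0.43715488 1.11825234 0.15330534] 0.08546107808643008
{'fx': 295.78950201320305, 'fy': 295.78950201320305, 'cx': 277.60458572658644, 'cy': 208.2493473561233, 'dist_coeffs': array([-0.05250621,  0.        ,  0.        ,  0.        ,  0.        ]), 'T_tool_cam': array([[ 1.17344923e-03, -9.64771366e-01, -2.63087125e-01,
         6.47127204e-02],
       [ 9.99998417e-01,  1.48396410e-03, -9.81571055e-04,
        -7.31496985e-04],
       [ 1.33740350e-03, -2.63085557e-01,  9.64771580e-01,
        -6.90706285e-02],
       [ 0.00000000e+00,  0.00000000e+00,  0.00000000e+00,
         1.00000000e+00]])}
```

View pics/top.png

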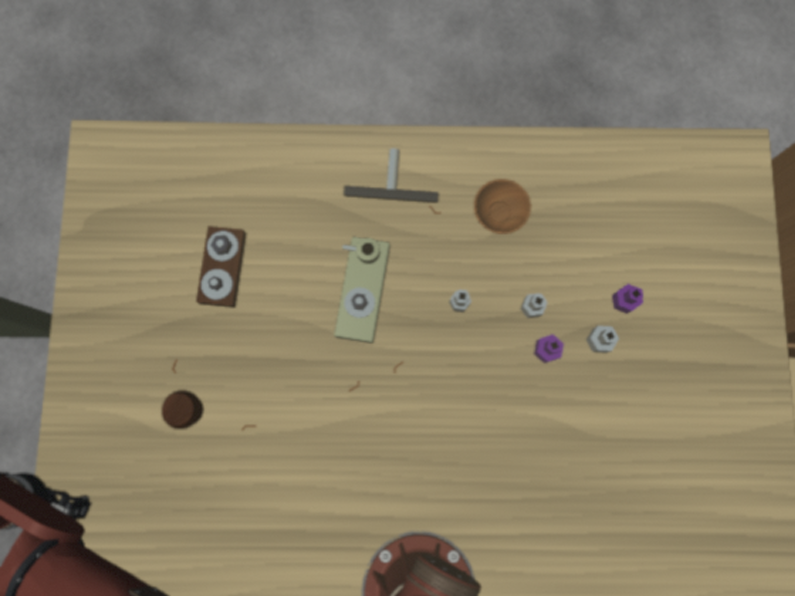

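View pics/scene.png

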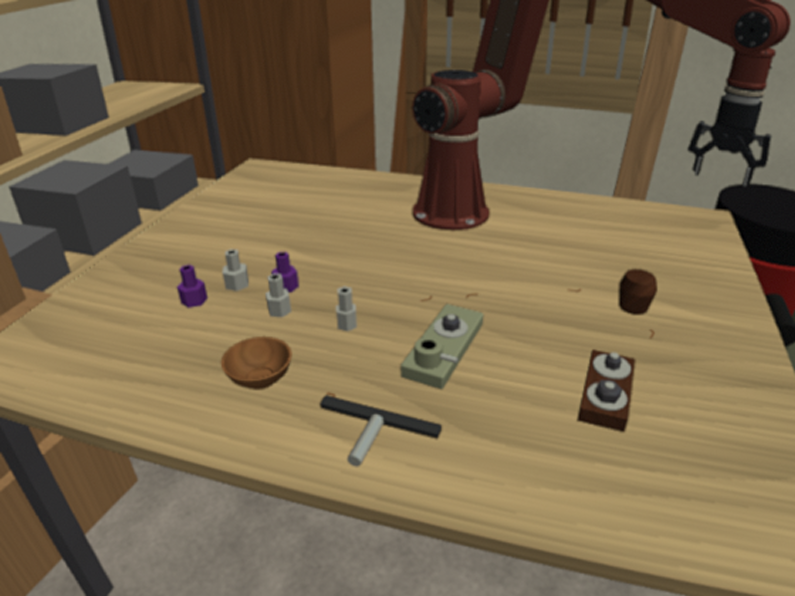

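The top view (shown pixels, 1.42x) has the clamp nut at (359,302) on the green-grey base and grey sockets at (460,301), (535,305) and (604,339). The purple decoys are at (629,298) and (549,348), and the spare nuts are on the block at (222,245) and (216,284). Next I'll confirm the socket sizes and measure in an enlarged crop.

```bash
python3 - <<'E'
from h import *
f=np.load('top.npy')
a=f[155:255,230:330]; 
def up(b,s): return cv2.resize(b,None,fx=s,fy=s,interpolation=cv2.INTER_CUBIC)
A=up(f[195:255,310:442],6)   # 792x360
B=up(f[160:245,230:285],2.8) 
c=np.zeros((600,792,3),np.uint8); c[:360]=A; c[362:362+B.shape[0],:B.shape[1]]=B
D=up(f[195:232,235:272],6); c[362:362+222,180:402]=D
E=up(f[155:220,138:175],3.4); c[362:362+221,420:420+E.shape[1]]=E
save(c,'crop1.png')
E
```

```text
(no output)
```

View pics/crop1.png

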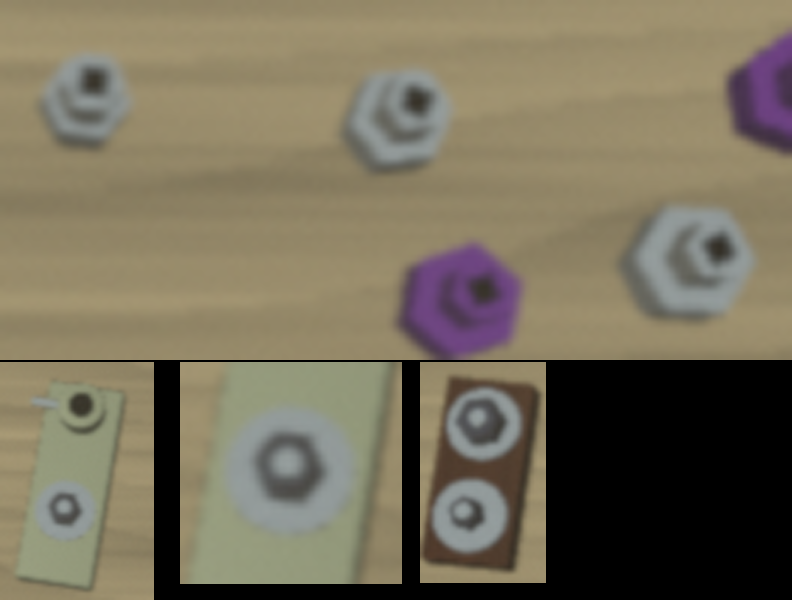

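Grey sockets in the crop are at (93,80) small, (417,100) medium and (719,247) large, with bell widths of about 85, 103 and 125, so their order is confirmed. The two purple ones are not meant. The clamp nut is at (288,465).

```bash
python3 - <<'E'
from h import *
C=cam('top')
for n,(u,v) in dict(s=(93,80),m=(417,100),l=(719,247)).items(): print(n,back(C,[(310+u/6-.4,195+v/6-.4)],.08).round(4))
n=back(C,[(252.6,211.5)],.056)[0]; k=back(C,[(258.5,175)],.064)[0]
d=k-n; print('nut',n.round(4),'collar',k.round(4),np.hypot(*d[:2]),np.arctan2(d[1],d[0]))
for n,(u,v) in dict(bowl=(502,206),mallet=(182,409),trest=(391,193),p1=(549,348),p2=(629,298)).items(): print(n,back(C,[(u/1.42,v/1.42)],.05).round(3))
E
```

```text
s [[ 0.5601 -0.077   0.08  ]]
m [[ 0.5522 -0.2273  0.08  ]]
l [[ 0.4851 -0.3643  0.08  ]]
nut [0.5522 0.1261 0.056 ] collar [0.6564 0.1111 0.064 ] 0.1052973808149611 -0.14276660419700754
bowl [[ 0.752 -0.163  0.05 ]]
mallet [[0.337 0.462 0.05 ]]
trest [[0.778 0.065 0.05 ]]
p1 [[ 0.461 -0.251  0.05 ]]
p2 [[ 0.563 -0.414  0.05 ]]
```

The collar is 105.3 mm from the nut (105 expected), so the measurement holds; base yaw is about -0.143. Now I'll move above the clamp nut for a close look.

apply_moves(
  series=[
    [[0,-32,-22,5.6,0],[0,-64,-44,11.2,0],[0,-97,-66,16.8,0],[0,-129,-88,22.4,0],[0,-161,-110,28,0]],
  ],
)

```text
t: 0.52
tcp_pos: [0.3169, 0.4353, 0.2751]
tool_rot: [[-0.948, 0.317, -0.0], [0.317, 0.948, -0.001], [0.0, -0.001, -1.0]]
force: [0.2, 0.5, 0.2]
finger_gap: 0.0858
```

apply_moves(
  series=[
    [[0,-32,-22,5.6,0],[0,-64,-44,11.2,0],[0,-97,-66,16.8,0],[0,-129,-88,22.4,0],[0,-161,-110,28,0]],
  ],
)

```text
t: 0.93
tcp_pos: [0.4346, 0.2797, 0.2473]
tool_rot: [[-0.948, 0.318, -0.0], [0.318, 0.948, -0.0], [0.0, -0.0, -1.0]]
force: [0.4, 0.9, -0.0]
finger_gap: 0.0856
```

apply_moves(
  series=[
    [[0,-32,-22,5.6,0],[0,-64,-44,11.2,0],[0,-97,-66,16.8,0],[0,-129,-88,22.4,0],[0,-161,-110,28,0]],
  ],
)

```text
t: 1.35
tcp_pos: [0.5523, 0.1242, 0.2192]
tool_rot: [[-0.948, 0.318, -0.001], [0.318, 0.948, 0.0], [0.001, -0.0, -1.0]]
force: [1.5, -0.2, -0.4]
finger_gap: 0.0851
```

```bash
python3 - <<'E'
from h import *
import pickle
C=cam('wrist'); s=ctrl.state(); f=ctrl.grab_frame('wrist'); s2=ctrl.state()
print(s['tcp_pos'],s2['tcp_pos'],s['t'],s['qd']); C=cam('wrist'); f=ctrl.grab_frame('wrist')
pickle.dump((C,f),open('w1.pkl','wb'))
print(proj(C,[(.5522,.1261,.056),(.6564,.1111,.064)]))
save(f,'w1.png',s=1.42)
E
```

```text
[0.55226253 0.12417623 0.21919515] [0.55600106 0.11869333 0.21856489] 1.35 [-0.72501146  0.44909354 -0.38467306  0.00537724 -0.07661071 -0.72001542]
[[286.75456594 202.08949413]
 [307.73353319 318.2632931 ]]
```

View pics/w1.png

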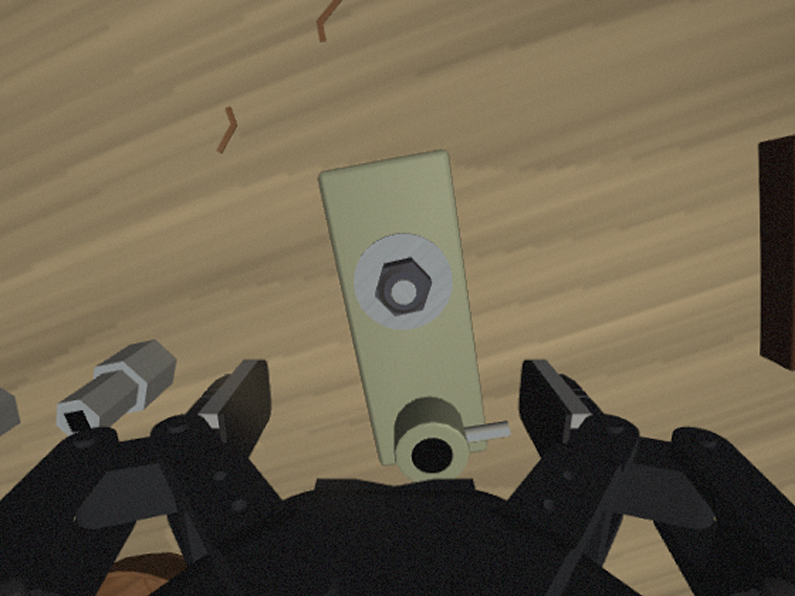

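The wrist view shows the clamp nut stud at (404,292), the collar at (433,456) and the small socket's top at (75,420) (1.42x pixels). I'll fit the nut outline with a projected 3D model to get centre, size and yaw.

```bash
cat >> h.py <<'E'
from scipy.optimize import minimize
def hexring(x,y,z,af,yaw):
    a=yaw+np.pi/6+np.arange(6)*np.pi/3; r=af/np.sqrt(3)
    return np.c_[x+r*np.cos(a),y+r*np.sin(a),np.full(6,z)]
def hull(C,P,S=4,shape=(420,560)):
    m=np.zeros((shape[0]*S,shape[1]*S),np.uint8)
    h=cv2.convexHull((proj(C,P)*S+S/2).astype(np.float32)).round().astype(int)
    cv2.fillConvexPoly(m,h,1); return cv2.resize(m.astype(np.float32),shape[::-1],interpolation=cv2.INTER_AREA)
def component(mask,uv):
    n,l=cv2.connectedComponents(mask.astype(np.uint8)); ys,xs=np.nonzero(mask); i=np.argmin((xs-uv[0])**2+(ys-uv[1])**2)
    return (l==l[ys[i],xs[i]]).astype(np.float32)
def fit(model,target,starts):
    "model(p)->soft mask; returns best (cost,p)"
    best=None
    for p in starts:
        r=minimize(lambda q:np.abs(model(q)-target).sum(),p[0],method='Nelder-Mead',options=dict(initial_simplex=np.array(p[0])+np.vstack([np.zeros(len(p[0])),np.diag(p[1])]),xatol=1e-4,fatol=.5))
        if best is None or r.fun<best[0]: best=(r.fun,r.x)
    return best
E
python3 - <<'E'
from h import *
import pickle
C,f=pickle.load(open('w1.pkl','rb'))
n=back(C,[(404/1.42-.35,292/1.42-.35)],.056)[0]; k=back(C,[(433/1.42-.35,456/1.42-.35)],.064)[0]; w=back(C,[(403/1.42-.35,281.5/1.42-.35)],.033)[0]
d=k-n; print('stud',n,'washer',w,'collar',k,np.hypot(*d[:2]),np.arctan2(d[1],d[0]))
hsv=cv2.cvtColor(f,cv2.COLOR_RGB2HSV); g=f.mean(2)
roi=np.zeros(g.shape,bool); roi[175:230,255:312]=1
m=component((g<100)&roi,(270,200)); cs,_=cv2.findContours(m.astype(np.uint8),cv2.RETR_EXTERNAL,cv2.CHAIN_APPROX_NONE)
t=np.zeros_like(m); cv2.fillConvexPoly(t,cv2.convexHull(np.vstack(cs)),1); print('area',t.sum(), [g[205,i].round() for i in range(255,312,4)])
def mod(p):
    x,y,yaw,af=p; return hull(C,np.vstack([hexring(x,y,.033,af,yaw),hexring(x,y,.049,af,yaw),hexring(x,y,.053,max(af-.007,.01),yaw)]))
for af in(.024,.03,.036):
  b=fit(lambda q:mod([*q,af]),t,[((n[0],n[1],y0),(.003,.003,.15)) for y0 in(-.4,-.14,.1,.4)]); print(af,b)
E
```

```text
stud [0.55406258 0.12327328 0.056     ] washer [0.55338867 0.12323243 0.033     ] collar [0.65800389 0.10769821 0.064     ] 0.10510175135190414 -0.1487381367276204
area 1230.0 [np.float64(146.0), np.float64(146.0), np.float64(148.0), np.float64(57.0), np.float64(77.0), np.float64(82.0), np.float64(147.0), np.float64(147.0), np.float64(144.0), np.float64(148.0), np.float64(70.0), np.float64(67.0), np.float64(147.0), np.float64(143.0), np.float64(149.0)]
0.024 (np.float64(408.1875), array([ 0.55543979,  0.12442423, -0.25940212]))
0.03 (np.float64(33.1875), array([ 0.55408134,  0.1227701 , -0.08589479]))
0.036 (np.float64(468.0625), array([ 0.55630155,  0.12283282, -0.02321113]))
```

The fit says the clamp nut is 30 mm, at (0.554, 0.123), yaw -0.086. The required order still starts with the small socket, so I'll go above it and look.

apply_moves(
  series=[
    [[0,-14.6,-38.4,0,0],[0,-29.2,-76.8,0,0],[0,-43.8,-115.2,0,0],[0,-58.4,-153.6,0,0],[0,-73,-192,0,0]],
  ],
)

```text
t: 1.87
tcp_pos: [0.5591, -0.0801, 0.2196]
tool_rot: [[-0.948, 0.317, -0.001], [0.317, 0.948, 0.001], [0.001, 0.0, -1.0]]
force: [0.6, -0.7, 0.6]
finger_gap: 0.0854
```

apply_moves(
  series=[
    [[0,0,0,0,0],[0,0,0,0,0],[0,0,0,0,0]],
  ],
)

```text
t: 2.12
tcp_pos: [0.5594, -0.0785, 0.2195]
tool_rot: [[-0.948, 0.319, -0.001], [0.319, 0.948, 0.001], [0.001, 0.001, -1.0]]
force: [0.1, 0.5, -0.5]
finger_gap: 0.0855
```

```bash
python3 - <<'E'
from h import *
import pickle
s=ctrl.state(); C=cam('wrist'); f=ctrl.grab_frame('wrist'); print(s['tcp_pos'],np.abs(s['qd']).max())
pickle.dump((C,f),open('w2.pkl','wb'))
save(f,'w2.png',(160,100,400,300),3.3)
E
```

```text
[ 0.55937563 -0.07846302  0.21948739] 0.029735447052088748
```

View pics/w2.png

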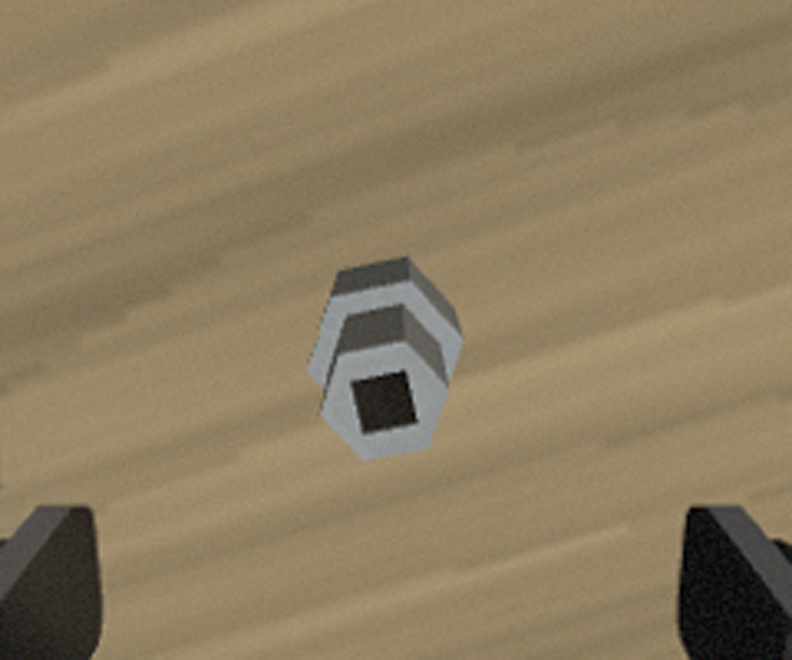

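Small socket: top hex corners in the crop are (338,355), (405,343), (448,386), (430,448), (368,461) and (321,413), with the black square at (385,402). From these I'll compute centre and yaw.

```bash
cat >> h.py <<'E'
from scipy.optimize import least_squares
def topfit(C,uv,z=.08,af=.026):
    P=back(C,uv,z)[:,:2]; c=P.mean(0); a=np.arctan2(*(P-c).T[::-1])
    r=np.linalg.norm(P-c,axis=1); yaw=np.angle(np.exp(6j*(a-np.pi/6)).mean())/6
    return c,yaw,r*np.sqrt(3)
def totool(c):
    "shift in tool axes, and yaw of tool y"
    s=ctrl.state(); R=np.array(s['tool_rot']); d=np.r_[c,0]-np.r_[s['tcp_pos'][:2],0]
    return (R.T@d*1000).round(1),np.arctan2(R[1,1],R[0,1])
def wrap60(a): return (a+np.pi/6)%(np.pi/3)-np.pi/6
E
python3 - <<'E'
from h import *
import pickle
C,f=pickle.load(open('w2.pkl','rb'))
q=np.array([(338,355),(405,343),(448,386),(430,448),(368,461),(321,413)])/3.3+[160,100]-.35
c,yaw,af=topfit(C,q); print(c,yaw,af*1000)
sh,ty=totool(c); print(sh,ty,'yaw diff (world ccw)',wrap60(yaw-ty))
hsv=cv2.cvtColor(f,cv2.COLOR_RGB2HSV)
E
```

```text
[ 0.56070632 -0.08078616] -0.09518733873018614 [25.96698011 24.68281969 25.16571599 26.08249284 25.5463082  25.38892817]
[-2.2 -2.4 -0. ] 1.247888939855403 yaw diff (world ccw) -0.29587872738899157
```

apply_moves(
  series=[
    [[0,-2.2,-2.4,30,0.1],[0,-2.2,-2.4,60,0.2],[0,-2.2,-2.4,85,0.296],[0,-2.2,-2.4,101,0.296],[0,-2.2,-2.4,101,0.296]],
  ],
  grip_force=60,
)

```text
t: 2.58
tcp_pos: [0.5576, -0.0791, 0.1142]
tool_rot: [[-0.816, 0.578, -0.009], [0.578, 0.816, 0.003], [0.009, -0.003, -1.0]]
force: [-0.6, -0.3, -0.3]
finger_gap: 0.0854
```

apply_moves(
  series=[
    [[1,0,0,0,0],[1,0,0,0,0],[1,0,0,0,0],[1,0,0,0,0],[1,0,0,0,0]],
  ],
)

```text
t: 3.0
tcp_pos: [0.5622, -0.0823, 0.1205]
tool_rot: [[-0.814, 0.581, 0.003], [0.581, 0.814, -0.001], [-0.003, 0.001, -1.0]]
force: [-0.8, -0.7, 7.5]
finger_gap: 0.0254
```

apply_moves(
  series=[
    [[1,0,0,0,0],[1,0,0,0,0],[1,0,0,0,0],[1,0,0,0,0],[1,0,0,0,0]],
  ],
)

```text
t: 3.42
tcp_pos: [0.5624, -0.0824, 0.1206]
tool_rot: [[-0.814, 0.581, 0.003], [0.581, 0.814, -0.0], [-0.002, 0.001, -1.0]]
force: [-0.6, 1.5, 6.8]
finger_gap: 0.0252
```

```bash
python3 - <<'E'
from h import *
s=ctrl.state(); print(s['t'],s['tcp_pos'],s['tool_rot'],s['force'],s['moment'],s['finger_gap'],s['joint_pos'])
E
```

```text
3.4167 [ 0.5623668  -0.08243298  0.12060245] [[-8.13793689e-01  5.81147664e-01  2.68778952e-03]
 [ 5.81149175e-01  8.13797007e-01 -2.59850734e-04]
 [-2.33832671e-03  1.35054177e-03 -9.99996354e-01]] [-0.59341591  1.45625028  6.79900382] [ 0.20803654  0.12848682 -0.01471511] 0.025180848206713204 [-2.69207968e-01  3.22876954e-01  1.86528594e+00  5.70580888e-04
  9.50769738e-01 -1.22019475e+00]
```

Gripped: gap 25.2 mm and a slight bell-top contact. I'll lift, carry it over the clamp nut and check by picture.

apply_moves(
  series=[
    [[1,0,0,-15,0],[1,0,0,-40,0],[1,0,0,-70,0],[1,0,0,-97,0],[1,0,0,-97,0]],
  ],
)

```text
t: 3.83
tcp_pos: [0.5644, -0.0832, 0.2218]
tool_rot: [[-0.814, 0.581, 0.011], [0.581, 0.814, -0.003], [-0.01, 0.004, -1.0]]
force: [2.3, -0.4, -2.5]
finger_gap: 0.0254
```

apply_moves(
  series=[
    [[1,24.4,32.4,0,0],[1,48.8,64.8,0,0],[1,73,97,0,0],[1,97.5,129.5,0,0],[1,122,162,0,-0.01]],
  ],
)

```text
t: 4.25
tcp_pos: [0.5545, 0.1219, 0.2139]
tool_rot: [[-0.819, 0.573, -0.003], [0.573, 0.819, -0.0], [0.002, -0.002, -1.0]]
force: [0.8, 0.0, -2.1]
finger_gap: 0.0253
```

apply_moves(
  series=[
    [[1,0,0,0,0],[1,0,0,0,0],[1,0,0,0,0]],
  ],
)

```text
t: 4.5
tcp_pos: [0.555, 0.1204, 0.2142]
tool_rot: [[-0.82, 0.572, -0.003], [0.572, 0.82, -0.001], [0.002, -0.002, -1.0]]
force: [0.7, 0.3, -1.7]
finger_gap: 0.025
```

```bash
python3 - <<'E'
from h import *
import pickle
s=ctrl.state(); C=cam('wrist'); f=ctrl.grab_frame('wrist'); print(s['tcp_pos'],np.arctan2(s['tool_rot'][1][1],s['tool_rot'][0][1]),np.abs(s['qd']).max(),s['finger_gap'])
pickle.dump((C,f),open('w3.pkl','wb'))
save(f,'w3.png',(160,100,400,300),3.3)
E
```

```text
[0.55501744 0.12037303 0.214238  ] 0.9620382787691902 0.035609488222678974 0.025033335480523503
```

View pics/w3.png

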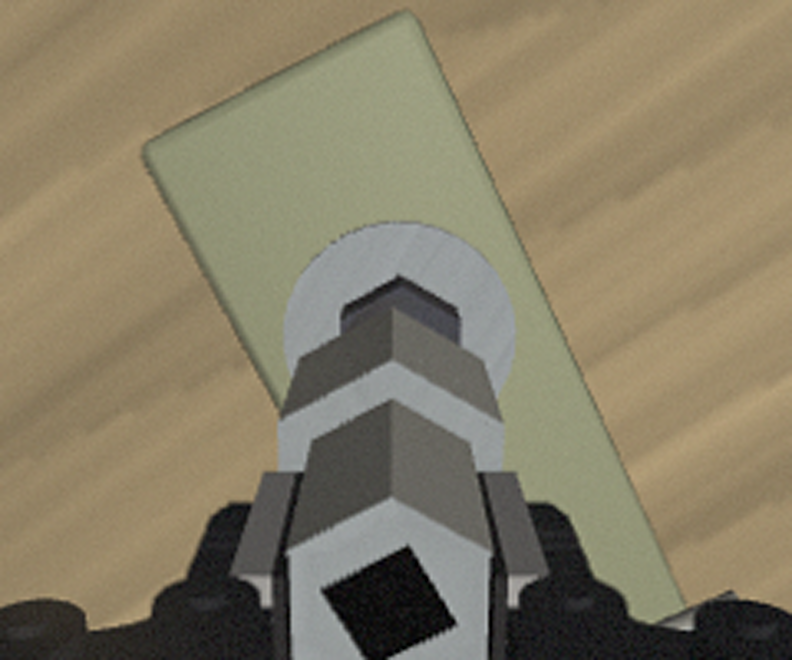

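The small socket is in hand over the nut and aligned in yaw. Its mouth corner is at (393,308) and the nut corner at (399,277). I'll compute the lateral error.

```bash
cat >> h.py <<'E'
def crop2px(q,s=3.3,o=(160,100)): return np.array(q,float)/s+o-.35
E
python3 - <<'E'
from h import *
import pickle
C,f=pickle.load(open('w3.pkl','rb')); s=ctrl.state(); R=np.array(s['tool_rot']); p=np.array(s['tcp_pos'])
zm=p[2]-.1206
def loc(q,z,r):
    P=back(C,crop2px([q]),z)[0]; v=R.T@(P-p)*1000; v[0]-=r; return v.round(1),(P[:2]-R[:2,0]*r/1000).round(4)
print('mouth',loc((393,308),zm,21.4),'belltop',loc((393,361),zm+.04,21.4),'drivebase',loc((393,400),zm+.04,15),'top',loc((391,498),zm+.08,15))
print('bell L/R corners', loc((283,418),zm,10.7),loc((502,421),zm,10.7))
for z in(.033,): print('nut',loc((399,277),z,17.3))
r=back(C,crop2px([(285,325),(516,325)]),.033); print('washer width',np.linalg.norm(r[1]-r[0]),R.T@(r.mean(0)-p)*1000)
E
```

```text
mouth (array([  2.5,   0.7, 120.6]), array([0.5534, 0.1215])) belltop (array([ 2.6,  0.6, 80.6]), array([0.5533, 0.1216])) drivebase (array([ 2.5,  0.6, 80.6]), array([0.5534, 0.1216])) top (array([ 2.9,  0.3, 40.6]), array([0.5531, 0.1215]))
bell L/R corners (array([ -9.9, -21.8, 120.6]), array([0.5507, 0.0961])) (array([-10.4,  23.1, 120.6]), array([0.5768, 0.1325]))
nut (array([  1.6,   2.4, 181.6]), array([0.555 , 0.1223]))
washer width 0.06088588523739734 [  6.05691608   2.82757697 181.55585983]
```

Correction: x -0.9, y +1.8 mm. Then I'll lower onto the nut.

apply_moves(
  series=[
    [[1,-0.9,1.8,12,0],[1,-0.9,1.8,24,0],[1,-0.9,1.8,34,0],[1,-0.9,1.8,40,0],[1,-0.9,1.8,44,0]],
  ],
)

```text
t: 4.97
tcp_pos: [0.5571, 0.1212, 0.1705]
tool_rot: [[-0.819, 0.574, -0.003], [0.574, 0.819, 0.001], [0.003, -0.001, -1.0]]
force: [-4.0, 0.7, 13.3]
finger_gap: 0.0252
```

apply_moves(
  series=[
    [[1,0,0,2,0],[1,0,0,3,0],[1,0,0,3,0]],
  ],
)

```text
t: 5.22
tcp_pos: [0.5573, 0.1214, 0.1704]
tool_rot: [[-0.82, 0.573, -0.003], [0.573, 0.82, -0.0], [0.002, -0.002, -1.0]]
force: [-5.0, -0.6, 7.8]
finger_gap: 0.0249
```

```bash
python3 - <<'E'
from h import *
s=ctrl.state(); print(s['t'],s['tcp_pos'],s['force'],s['moment'],s['finger_gap'])
C=cam('scene'); f=ctrl.grab_frame('scene'); u=proj(C,[(.554,.123,.06)])[0].astype(int); print(u)
import pickle; pickle.dump((C,f),open('s1.pkl','wb'))
E
```

```text
5.2167 [0.55732625 0.1213923  0.17035811] [-5.03632938 -0.58871412  7.82740938] [0.10918721 1.18599963 0.06177799] 0.02493061292926989
[316 221]
```

The small socket stops at mouth height of about 50 mm (mouth about 20 mm above the seat): tried, and it does not fit. I'll return it to its place on the bench.

apply_moves(
  series=[
    [[1,0,0,-15,0],[1,0,0,-40,0],[1,0,0,-47,0],[1,0,0,-47,0]],
  ],
)

```text
t: 5.6
tcp_pos: [0.56, 0.1215, 0.2189]
tool_rot: [[-0.82, 0.573, 0.007], [0.573, 0.82, 0.0], [-0.005, 0.004, -1.0]]
force: [0.4, -0.1, -2.2]
finger_gap: 0.0247
```

apply_moves(
  series=[
    [[1,-24.3,-32.7,0,0],[1,-48.6,-65.4,0,0],[1,-73,-98,0,0],[1,-97,-131,0,0],[1,-121.5,-164,0,0]],
  ],
)

```text
t: 6.02
tcp_pos: [0.5624, -0.0841, 0.2143]
tool_rot: [[-0.82, 0.572, -0.002], [0.572, 0.82, 0.0], [0.002, -0.001, -1.0]]
force: [0.4, -0.1, -1.8]
finger_gap: 0.025
```

apply_moves(
  series=[
    [[1,0,0,25,0],[1,0,0,55,0],[1,0,0,80,0],[1,0,0,89,0],[1,0,0,89,0]],
  ],
)

```text
t: 6.43
tcp_pos: [0.5608, -0.082, 0.1232]
tool_rot: [[-0.82, 0.573, -0.007], [0.573, 0.82, 0.002], [0.007, -0.003, -1.0]]
force: [-0.7, -0.3, -2.8]
finger_gap: 0.0247
```

apply_moves(
  series=[
    [[1,0,0,2,0],[1,0,0,3,0],[1,0,0,4,0],[1,0,0,4,0]],
  ],
)

```text
t: 6.77
tcp_pos: [0.5643, -0.0825, 0.1241]
tool_rot: [[-0.82, 0.572, 0.002], [0.572, 0.82, -0.001], [-0.002, 0.001, -1.0]]
force: [0.3, -0.5, -3.2]
finger_gap: 0.0249
```

apply_moves(
  series=[
    [[1,0,0,2,0],[1,0,0,4,0],[1,0,0,5,0],[1,0,0,5,0],[1,0,0,5,0]],
  ],
)

```text
t: 7.18
tcp_pos: [0.5645, -0.0826, 0.1206]
tool_rot: [[-0.82, 0.573, 0.001], [0.573, 0.82, -0.0], [-0.001, 0.001, -1.0]]
force: [-4.0, 1.3, 9.4]
finger_gap: 0.0252
```

apply_moves(
  series=[
    [[0,0,0,-2,0],[0,0,0,-2,0],[0,0,0,-2,0],[0,0,0,-2,0],[0,0,0,-2,0]],
  ],
)

```text
t: 7.6
tcp_pos: [0.5633, -0.0825, 0.1197]
tool_rot: [[-0.82, 0.573, -0.0], [0.573, 0.82, 0.0], [0.0, -0.0, -1.0]]
force: [-0.2, 0.4, 0.4]
finger_gap: 0.0834
```

apply_moves(
  series=[
    [[0,0,0,-10,0],[0,0,0,-35,0],[0,0,0,-70,0],[0,0,0,-100,0],[0,0,0,-100,0]],
  ],
)

```text
t: 8.02
tcp_pos: [0.5678, -0.0837, 0.2283]
tool_rot: [[-0.82, 0.573, 0.014], [0.573, 0.82, -0.004], [-0.013, 0.005, -1.0]]
force: [1.9, -0.6, 1.0]
finger_gap: 0.0857
```

apply_moves(
  series=[
    [[0,-19,-31.8,0,0],[0,-38,-63.6,0,0],[0,-57,-95.4,0,0],[0,-76,-127,0,0],[0,-76,-127,0,0]],
  ],
)

```text
t: 8.43
tcp_pos: [0.5527, -0.2364, 0.2208]
tool_rot: [[-0.817, 0.577, 0.002], [0.577, 0.817, -0.005], [-0.004, -0.003, -1.0]]
force: [0.9, -0.2, 0.4]
finger_gap: 0.0853
```

apply_moves(
  series=[
    [[0,0,0,0,0],[0,0,0,0,0]],
  ],
)

```text
t: 8.6
tcp_pos: [0.5527, -0.23, 0.2198]
tool_rot: [[-0.819, 0.573, -0.0], [0.573, 0.819, 0.001], [0.001, 0.001, -1.0]]
force: [-0.1, 1.5, 0.2]
finger_gap: 0.0851
```

```bash
python3 - <<'E'
from h import *
import pickle
s=ctrl.state(); C=cam('wrist'); f=ctrl.grab_frame('wrist'); print(s['tcp_pos'],np.abs(s['qd']).max())
pickle.dump((C,f),open('w4.pkl','wb'))
A=cv2.resize(f[100:300,160:400],None,fx=2.4,fy=2.4,interpolation=cv2.INTER_CUBIC)
t=ctrl.grab_frame('top'); B=cv2.resize(t[190:255,305:375],None,fx=2.8,fy=2.8,interpolation=cv2.INTER_CUBIC)
c=np.zeros((480,576+200,3),np.uint8); c[:,:576]=A; c[:B.shape[0],578:578+B.shape[1]]=B; save(c,'w4.png')
E
```

```text
[ 0.55273613 -0.2299832   0.21977359] 0.02578260911123039
```

View pics/w4.png

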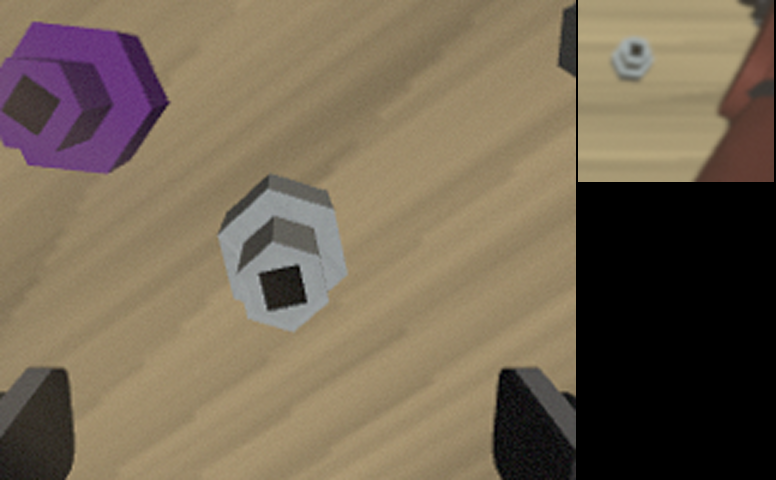

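The small socket stands upright on the bench again (inset, (633,58)). The grey medium socket's top hex corners are (237,272), (274,243), (320,256), (327,301), (293,330) and (247,316).

```bash
python3 - <<'E'
from h import *
import pickle
C,f=pickle.load(open('w4.pkl','rb'))
c,yaw,af=topfit(C,crop2px([(237,272),(274,243),(320,256),(327,301),(293,330),(247,316)],2.4)); print(c,yaw,af*1000)
sh,ty=totool(c); print(sh,ty,'yaw diff (world ccw)',wrap60(yaw-ty), 'to nut from socket yaw',wrap60(-.086-yaw))
E
```

```text
[ 0.55308798 -0.23064545] 0.11111747667542708 [25.74227571 24.48041155 25.86168093 24.94087378 25.19038324 25.53104709]
[-1.1 -1.3 -0. ] 0.9621838333072475 yaw diff (world ccw) 0.19613119456477712 to nut from socket yaw -0.19711747667542706
```

apply_moves(
  series=[
    [[0,-1.1,-1.3,30,-0.1],[0,-1.1,-1.3,60,-0.196],[0,-1.1,-1.3,85,-0.196],[0,-1.1,-1.3,96.5,-0.196],[0,-1.1,-1.3,96.5,-0.196]],
  ],
)

```text
t: 9.12
tcp_pos: [0.5509, -0.2292, 0.1196]
tool_rot: [[-0.916, 0.401, -0.007], [0.401, 0.916, 0.004], [0.008, 0.001, -1.0]]
force: [-0.2, -0.0, 0.3]
finger_gap: 0.0853
```

apply_moves(
  series=[
    [[0,0,0,0,0],[0,0,0,0,0],[1,0,0,0,0],[1,0,0,0,0],[1,0,0,0,0]],
  ],
)

```text
t: 9.53
tcp_pos: [0.554, -0.2324, 0.125]
tool_rot: [[-0.916, 0.402, 0.002], [0.402, 0.916, -0.001], [-0.003, -0.0, -1.0]]
force: [0.3, 0.8, 0.6]
finger_gap: 0.0519
```

apply_moves(
  series=[
    [[1,0,0,0,0],[1,0,0,0,0],[1,0,0,0,0],[1,0,0,0,0],[1,0,0,0,0]],
  ],
)

```text
t: 9.95
tcp_pos: [0.5534, -0.2319, 0.124]
tool_rot: [[-0.916, 0.402, 0.0], [0.402, 0.916, -0.0], [-0.001, 0.0, -1.0]]
force: [-1.2, 1.7, 4.6]
finger_gap: 0.025
```

apply_moves(
  series=[
    [[1,0,0,-15,0],[1,0,0,-40,0],[1,0,0,-70,0],[1,0,0,-92,0],[1,0,0,-92,0]],
  ],
)

```text
t: 10.37
tcp_pos: [0.5556, -0.2334, 0.2201]
tool_rot: [[-0.916, 0.402, 0.008], [0.402, 0.916, -0.005], [-0.009, -0.001, -1.0]]
force: [1.4, -0.3, -2.3]
finger_gap: 0.0249
```

apply_moves(
  series=[
    [[1,0,0,0,0],[1,0,0,0,0]],
  ],
)

```text
t: 10.53
tcp_pos: [0.5518, -0.2312, 0.2128]
tool_rot: [[-0.916, 0.402, -0.004], [0.402, 0.916, 0.002], [0.004, 0.0, -1.0]]
force: [-0.7, 0.3, -3.6]
finger_gap: 0.025
```

apply_moves(
  series=[
    [[1,15.5,36,-10,0],[1,31,72,-20,0],[1,46.5,108,-30,0],[1,62,144,-30,0],[1,77.7,180,-30,0]],
  ],
)

```text
t: 10.95
tcp_pos: [0.553, -0.0341, 0.243]
tool_rot: [[-0.915, 0.403, -0.003], [0.403, 0.915, 0.001], [0.003, -0.001, -1.0]]
force: [0.1, 0.0, -3.5]
finger_gap: 0.0247
```

apply_moves(
  series=[
    [[1,15.5,36,0,0],[1,31,72,10,0.05],[1,46.5,108,20,0.12],[1,62.2,144.2,30,0.197],[1,62.2,144.2,30,0.197]],
  ],
)

```text
t: 11.37
tcp_pos: [0.5513, 0.1275, 0.2096]
tool_rot: [[-0.821, 0.571, -0.01], [0.571, 0.821, 0.004], [0.01, -0.003, -1.0]]
force: [-0.7, -1.0, -3.6]
finger_gap: 0.0248
```

apply_moves(
  series=[
    [[1,0,0,0,0],[1,0,0,0,0],[1,0,0,0,0]],
  ],
)

```text
t: 11.62
tcp_pos: [0.5549, 0.1201, 0.2141]
tool_rot: [[-0.819, 0.574, -0.002], [0.574, 0.819, -0.001], [0.001, -0.002, -1.0]]
force: [0.0, -1.0, -2.9]
finger_gap: 0.025
```

```bash
python3 - <<'E'
from h import *
import pickle
s=ctrl.state(); C=cam('wrist'); f=ctrl.grab_frame('wrist'); print(s['tcp_pos'],np.arctan2(s['tool_rot'][1][1],s['tool_rot'][0][1]),np.abs(s['qd']).max(),s['finger_gap'])
pickle.dump((C,f),open('w5.pkl','wb'))
save(f,'w5.png',(160,100,400,300),3.3)
E
```

```text
[0.55492524 0.12013596 0.21412063] 0.95934542166119 0.014613329901503335 0.02503427608541759
```

View pics/w5.png

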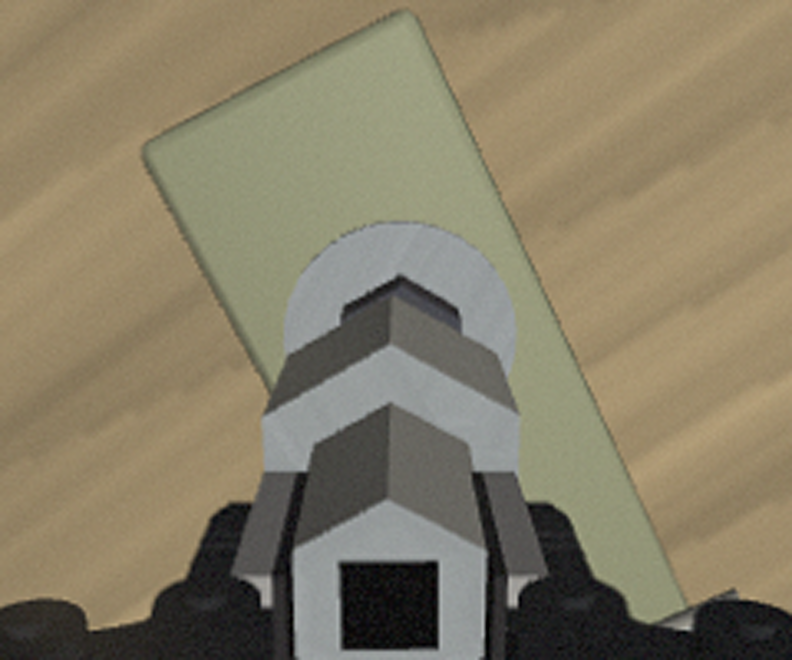

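The medium socket is in hand above the nut, with its mouth corner at (392,295) and the nut corner at (400,276). I'll compute the correction and fit nut and washer too.

```bash
python3 - <<'E'
from h import *
import pickle
C,f=pickle.load(open('w5.pkl','rb')); s=ctrl.state(); R=np.array(s['tool_rot']); p=np.array(s['tcp_pos'])
zm=p[2]-.124
def loc(q,z,r):
    P=back(C,crop2px([q]),z)[0]; v=R.T@(P-p)*1000; v[0]-=r; return v.round(1),(P[:2]-R[:2,0]*r/1000).round(4)
print('mouth',loc((392,295),zm,24.83),'belltop',loc((391,345),zm+.04,24.83),'drivebase',loc((391,404),zm+.04,15),'top',loc((389,499),zm+.08,15))
print('nut',loc((400,276),.033,17.32))
# washer circle fit on rim pixels read off the crop
q=[(400,222),(330,247),(300,277),(287,305),(284,325),(470,247),(500,277),(513,305),(516,325)]
P=back(C,crop2px(q),.0330)[:,:2]; r=least_squares(lambda v:np.hypot(*(P-v[:2]).T)-.031,[.555,.122]); print('washer',r.x,(r.fun*1000).round(1),'tool',(R[:2,:2].T@(r.x-p[:2])*1000).round(1))
e=back(C,crop2px([(400,276),(343,308),(460,308)]),.033); a=np.arctan2(*(e[:,:2]-e[0,:2])[1:].T[::-1]); print('nut yaw from its edges',[wrap60(v-np.pi/2) for v in a],'tool',wrap60(np.arctan2(R[1,1],R[0,1])))
E
```

```text
mouth (array([  0.9,   0. , 124. ]), array([0.5544, 0.1204])) belltop (array([ 0.8, -0.2, 84. ]), array([0.5544, 0.1202])) drivebase (array([ 0.7, -0.1, 84. ]), array([0.5546, 0.1201])) top (array([ 1.2, -0.4, 44. ]), array([0.5541, 0.1202]))
nut (array([  1.7,   2.2, 181.7]), array([0.555 , 0.1225]))
washer [0.5549491  0.12260841] [ 0.3 -0.3  0.1  0.1 -0.2 -0.3  0.1  0.1 -0.1] tool [1.8 2. ]
nut yaw from its edges [np.float64(-0.09189955131812011), np.float64(-0.057293405057659674)] tool -0.08863497542892562
```

apply_moves(
  series=[
    [[1,1.3,1.6,12,0],[1,1.3,1.6,24,0],[1,1.3,1.6,32,0],[1,1.3,1.6,32,0],[1,1.3,1.6,32,0]],
  ],
)

```text
t: 12.08
tcp_pos: [0.5542, 0.1228, 0.1817]
tool_rot: [[-0.819, 0.574, -0.003], [0.574, 0.819, -0.0], [0.003, -0.002, -1.0]]
force: [-0.1, 0.5, -1.9]
finger_gap: 0.0251
```

apply_moves(
  series=[
    [[1,0,0,3,0],[1,0,0,6,0],[1,0,0,9,0],[1,0,0,12,0],[1,0,0,14,0]],
  ],
)

```text
t: 12.5
tcp_pos: [0.5552, 0.1233, 0.1691]
tool_rot: [[-0.819, 0.573, -0.0], [0.573, 0.819, -0.0], [0.0, -0.0, -1.0]]
force: [0.0, -0.4, -4.4]
finger_gap: 0.0248
```

It is past the chamfer with no contact force, so I'll keep lowering.

apply_moves(
  series=[
    [[1,0,0,3,0],[1,0,0,6,0],[1,0,0,9,0],[1,0,0,11,0],[1,0,0,13,0]],
  ],
)

```text
t: 12.92
tcp_pos: [0.5554, 0.1233, 0.1569]
tool_rot: [[-0.819, 0.574, -0.001], [0.574, 0.819, -0.0], [0.0, -0.0, -1.0]]
force: [-4.3, -0.7, 9.5]
finger_gap: 0.025
```

apply_moves(
  series=[
    [[1,0,0,2,0],[1,0,0,3,0],[1,0,0,3,0],[1,0,0,3,0],[1,0,0,3,0]],
  ],
)

```text
t: 13.33
tcp_pos: [0.5556, 0.1234, 0.1569]
tool_rot: [[-0.819, 0.573, -0.001], [0.573, 0.819, -0.0], [0.001, -0.001, -1.0]]
force: [-7.1, 0.2, 14.3]
finger_gap: 0.025
```

```bash
python3 - <<'E'
from h import *
s=ctrl.state(); print(s['t'],s['tcp_pos'],s['force'],s['moment'],s['finger_gap'],np.abs(s['qd']).max())
f=ctrl.grab_frame('scene'); w=ctrl.grab_frame('wrist')
A=cv2.resize(f[150:290,110:380],None,fx=2.9,fy=2.9,interpolation=cv2.INTER_CUBIC); B=cv2.resize(w[140:260,210:350],None,fx=1.6,fy=1.6)
c=np.zeros((600,800,3),np.uint8); c[:A.shape[0],:A.shape[1]]=A[:,:800]; c[408:408+192,:B.shape[1]]=B; save(c,'fin.png')
E
```

```text
13.3333 [0.55555348 0.12340965 0.15691057] [-7.08723803  0.21556575 14.30875768] [-0.35619985  1.54545277 -0.11398227] 0.02499317202509991 0.0016175826135747938
```

View pics/fin.png

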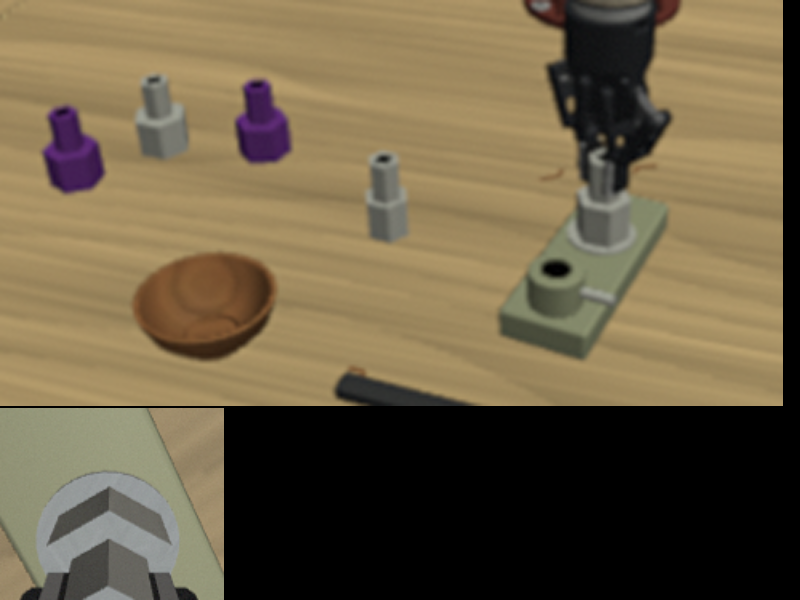

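The picture shows the medium socket seated on the washer at (603,230) and upright. The small (388,200) and large (162,118) sockets stand on the bench. TCP z is 0.1569, which matches the expected 0.157 for fully home. I'm handing in.

```bash
python3 -c "
from workcell import ctrl
print(ctrl.hand_in())"
```

```text
the job is handed in; nothing more can be done
None
```

The middle socket fits the clamp nut, and I handed the job in with it fully home on the nut and the gripper still closed on it. No verdict was reported.

- **Small socket:** tried first, and it stopped with its mouth about 20 mm above the seat. I stood it back upright at its place on the bench.
- **Middle socket:** it went down past the chamfer without resistance. The fit of the nut outline had also pointed to a 30 mm nut.
- **Last checks:**
  - The tool stopped at z = 0.1569 m, against 0.157 expected for fully home.
  - It was still, pressing down with about 14 N plus about 7 N sideways.
  - The fingers were closed at 25.0 mm on the nominal 26 mm drive end, so the gap reads about 1 mm small. I set a 60 N grip but did not measure the grip force.
- **Other items:** the last picture shows the small and large sockets upright on the bench and the bowl in place. The T-rest was only partly in that picture and the mallet head was not in it; I never touched either.
- **Disagreement:** the top and wrist cameras differed by about 3 to 4 mm, so I worked from wrist-camera measurements alone.

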